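Correct the blue glaze set and pack the spare jars

ROBOT

A 6-joint arm with a two-finger parallel gripper is mounted at the origin on the work surface. World frame = base frame: x ahead of the robot, y to its left, z up, the work surface at z = 0. Lengths are in m, angles in rad, forces in N, time in s.
With the tool pointing down it reaches from about 0.225 to 0.725 m from the base axis. Payload 3.1 kg.
Tool frame: the origin (TCP) lies between the finger pads; the fingertips stand 22 mm ahead of it and the grasp point (between the pads) lies 3 mm ahead of it (bot.finger_overhang is the z of the fingertips in the tool frame, in m); z points along the fingers, y is the line along which they close (so a half turn about z gives the same grasp; the last joint's range is limited). The gripper opens to 85 mm and grips with 20 to 120 N. Pads are 22 mm wide; open, the fingers measure 114 mm over their backs; the gripper's body (76 mm by 85 mm) begins 54 mm behind the grasp point. The pads swing forward as they close: fully open they stand 13 mm farther back than shut.
Start: joints at [0.979, 0.048, 0.099, 1.622, 0, 1.443], TCP at [0.235, 0.47, 0.253] pointing down, gripper open.
Joint ranges: [-2.91, 2.91], [-0.99, 1.94], [-1.21, 1.42], [-2.12, 2.29], [-1.49, 1.47], [-3.14, 3.14]. Speed limits (rad/s): [2.79, 2.79, 3.14, 3.14, 3.14, 3.14].

INTERFACE

Orientations are given as a rotation vector (axis times angle).
In Python, from workcell import bot gives the robot as it stands.
- The arm moves only by the shell command python3 -m inch 'ROWS' [FORCE]. ROWS is JSON, a list of rows, each a list of 5 numbers: the shift along the tool's x, y, z in units of 30 mm (1.0 is 30 mm), then the turn about the tool's z in rad, then the closure, from -1 (fully open) to 1 (shut). In form: [[dx, dy, dz, yaw, grip], ...]. A call has 1 to 20 rows; each row is the pose to reach, as a shift and turn from the pose commanded when the call began, along the tool's axes at that moment; what a row does not reach only later rows make up. A row lasts 1/10 s, in which the tool goes at most 50 mm and 8.59 degrees, less where a joint would pass 70% of its speed; a pose out of reach is approached as far as the arm can. A call with a gripper value outside its range is refused whole. The fingers move at their own pace and stop on an object; FORCE is the grip in N (left out, the last holds). Time passes only in rows, so rows that repeat a pose let the fingers close. It gives the time, the measured TCP pose, the force, the opening and the grip force at its end, in the units of the state.
- bot.read_state(): the state, without advancing time (a new reading comes with each control period).
- bot.get_image(name): name is "side" or "top" or "wrist"; returns the picture (400x640x3 uint8, red, green, blue); there is no depth.
- bot.camera_params(name): a dict with "K" (3x3 intrinsics, pixels), "world_from_camera" (4x4, takes a point from camera to world coordinates). Camera axes: x right, y down, z forward; pixel columns grow to the right and rows downward; lengths in m; the calibration is good to about 2 mm. A picture is of the moment at which its call begins: read the wrist's pose just before it. camera_params takes no time and is no camera call; for the wrist camera it gives the pose at the moment of the call.
- bot.job_done(): hands the job in; it is judged then, once.
The state is a dict: "time": time; "joint_pos": joint angles; "qd": joint speeds; "joint_efforts": joint torques, N m; "tcp_pos": TCP position; "tcp_rot": TCP orientation; "ft_force": force on the tool from outside, world axes, zero at the start; "torque": the same for the moment, N m; "gripper_width": finger opening in m; "grip_force": force on a finger pad.
Only numpy, scipy, OpenCV 4.12 (cv2) and the standard library are available. Lean on these libraries where they do the work, as an engineer would, in place of code of your own. Each camera call takes 0.05 s, during which the arm holds its last target. There are 200 camera calls.

TASK

A rust-brown glaze jar has got into the set of three blue ones on the narrow ledge: swap it for the blue jar from the stock on the table, so that three blue jars stand upright, one on each marked place of the ledge. Pack the rust-brown jar and every other coloured jar of the stock into the covered crate, each pressed fully home and upright in a cell of its own: press the black lids to find the empty cells, whose lids give way. Leave everything else as it stands, including the two blue jars already on the ledge.

Things in the scene. Friction and masses are not known exactly. Their poses are not given: they have to be found in the camera images.
- crate: covered plywood crate, fixed, 182 x 358 mm and 110 mm high; origin under its centre, x across its two columns, y along its four rows. The cover has 2 x 4 square openings 64 mm wide, 88 mm apart both ways; in each a black lid 46 mm in diameter stands 32 mm above the cover. Three are lids of dark jars already packed and do not give; five are spring stoppers over empty cells
- cell0 (a point): centre of one opening of the crate, level with the cover's top; the black lid's top is 32 mm above this point. A packed jar's lid is rigid; over an empty cell the look-alike lid sinks at 1 to 2 N and springs back. A jar lowered onto it carries it down; home, the jar's foot is 63 mm below this point, its shoulder 2 mm above, and its weight keeps it there
- cell1 (a point): centre of one opening of the crate, level with the cover's top; the black lid's top is 32 mm above this point. A packed jar's lid is rigid; over an empty cell the look-alike lid sinks at 1 to 2 N and springs back. A jar lowered onto it carries it down; home, the jar's foot is 63 mm below this point, its shoulder 2 mm above, and its weight keeps it there
- cell2 (a point): centre of one opening of the crate, level with the cover's top; the black lid's top is 32 mm above this point. A packed jar's lid is rigid; over an empty cell the look-alike lid sinks at 1 to 2 N and springs back. A jar lowered onto it carries it down; home, the jar's foot is 63 mm below this point, its shoulder 2 mm above, and its weight keeps it there
- cell3 (a point): centre of one opening of the crate, level with the cover's top; the black lid's top is 32 mm above this point. A packed jar's lid is rigid; over an empty cell the look-alike lid sinks at 1 to 2 N and springs back. A jar lowered onto it carries it down; home, the jar's foot is 63 mm below this point, its shoulder 2 mm above, and its weight keeps it there
- cell4 (a point): centre of one opening of the crate, level with the cover's top; the black lid's top is 32 mm above this point. A packed jar's lid is rigid; over an empty cell the look-alike lid sinks at 1 to 2 N and springs back. A jar lowered onto it carries it down; home, the jar's foot is 63 mm below this point, its shoulder 2 mm above, and its weight keeps it there
- cell5 (a point): centre of one opening of the crate, level with the cover's top; the black lid's top is 32 mm above this point. A packed jar's lid is rigid; over an empty cell the look-alike lid sinks at 1 to 2 N and springs back. A jar lowered onto it carries it down; home, the jar's foot is 63 mm below this point, its shoulder 2 mm above, and its weight keeps it there
- cell6 (a point): centre of one opening of the crate, level with the cover's top; the black lid's top is 32 mm above this point. A packed jar's lid is rigid; over an empty cell the look-alike lid sinks at 1 to 2 N and springs back. A jar lowered onto it carries it down; home, the jar's foot is 63 mm below this point, its shoulder 2 mm above, and its weight keeps it there
- cell7 (a point): centre of one opening of the crate, level with the cover's top; the black lid's top is 32 mm above this point. A packed jar's lid is rigid; over an empty cell the look-alike lid sinks at 1 to 2 N and springs back. A jar lowered onto it carries it down; home, the jar's foot is 63 mm below this point, its shoulder 2 mm above, and its weight keeps it there
- ledge: narrow raised ledge, fixed, that carries the set of three blue jars: a wooden rail 46 mm deep (its x), 300 mm long (its y), its top 45 mm above the table; origin under its centre on the table. Its three jar places, marked by blue discs, are centred on the rail at y = -90, 0 and +90 mm
- blue_a_mid (a point): stands on the ledge at the start: closed glaze jar, about 0.35 kg, 95 mm tall: blue body 56 mm in diameter (65 mm high, heavy base, bevelled foot) and above it a black lid 46 mm in diameter and 30 mm high, best gripped by this lid; this point is its centre, 47.5 mm above its foot; z is its axis
- blue_b_mid (a point): stands on the ledge at the start: closed glaze jar, about 0.35 kg, 95 mm tall: blue body 56 mm in diameter (65 mm high, heavy base, bevelled foot) and above it a black lid 46 mm in diameter and 30 mm high, best gripped by this lid; this point is its centre, 47.5 mm above its foot; z is its axis
- blue_c_mid (a point): the spare one in the stock on the table: closed glaze jar, about 0.35 kg, 95 mm tall: blue body 56 mm in diameter (65 mm high, heavy base, bevelled foot) and above it a black lid 46 mm in diameter and 30 mm high, best gripped by this lid; this point is its centre, 47.5 mm above its foot; z is its axis
- rust_mid (a point): the wrong one on the ledge at the start: closed glaze jar, about 0.35 kg, 95 mm tall: rust-brown body 56 mm in diameter (65 mm high, heavy base, bevelled foot) and above it a black lid 46 mm in diameter and 30 mm high, best gripped by this lid; this point is its centre, 47.5 mm above its foot; z is its axis
- green_mid (a point): stock on the table, may be absent: closed glaze jar, about 0.35 kg, 95 mm tall: green body 56 mm in diameter (65 mm high, heavy base, bevelled foot) and above it a black lid 46 mm in diameter and 30 mm high, best gripped by this lid; this point is its centre, 47.5 mm above its foot; z is its axis
- ochre_mid (a point): stock on the table, may be absent: closed glaze jar, about 0.35 kg, 95 mm tall: ochre-yellow body 56 mm in diameter (65 mm high, heavy base, bevelled foot) and above it a black lid 46 mm in diameter and 30 mm high, best gripped by this lid; this point is its centre, 47.5 mm above its foot; z is its axis
- white_mid (a point): stock on the table, may be absent: closed glaze jar, about 0.35 kg, 95 mm tall: white body 56 mm in diameter (65 mm high, heavy base, bevelled foot) and above it a black lid 46 mm in diameter and 30 mm high, best gripped by this lid; this point is its centre, 47.5 mm above its foot; z is its axis
- pink_mid (a point): stock on the table, may be absent: closed glaze jar, about 0.35 kg, 95 mm tall: pink body 56 mm in diameter (65 mm high, heavy base, bevelled foot) and above it a black lid 46 mm in diameter and 30 mm high, best gripped by this lid; this point is its centre, 47.5 mm above its foot; z is its axis
- bowl: clay-coloured bowl 140 mm wide, 70 mm high, bystander; origin under its centre
- cup: white cup 68 mm wide, 75 mm high, bystander; origin under its centre
- rolling_pin: wooden rolling pin 220 mm long, 40 mm thick, lying, bystander; origin under its middle
- spatula: spatula lying flat, bystander
- antler: small branched clay figure 100 mm high on a 50 mm square foot, bystander; origin under its foot
- tray: small white open tray 120 x 90 x 30 mm, bystander; origin under its centre

How it is judged:
By the outcome, as a careful person would: the job done as asked, in the order asked, and still so for the second after the job is handed in, with the robot touching nothing.
Of green, ochre, white, pink only 3 to 4 are there at a start; the rules pass over those that are not, and their reading is None.
At some moment in a run one of green, ochre, white, pink may be knocked a few centimetres aside while the robot is not near it.
It also fails if it takes over 210 s, if anything falls off the work surface, if the arm or the gripper's body presses on something with over 40 N, if the wrist force passes 120 N, or if a joint passes its speed limit or range.

## Working session

There is one attempt and no reset: what is moved stays moved. The work goes in short steps, Python scripts to look and compute and a shell command to move; the robot and the scene stay as the last step left them, time stands still between calls to the robot, and variables do not carry over. Pictures are saved under pics/ and viewed, at most 14 in all, crops included, and the job is handed in when it is done.

```bash
ls; mkdir -p pics
python3 - <<'E'
from workcell import bot
import cv2,numpy as np
s=bot.read_state();print({k:np.round(v,3) for k,v in s.items()})
for n in("top","side"):
    cv2.imwrite(f"pics/{n}0.png",bot.get_image(n)[:,:,::-1])
    p=bot.camera_params(n);print(n,np.round(p["K"],1).tolist(),np.round(p["world_from_camera"],3).tolist())
E
```

```text
pics
{'time': np.float64(0.0), 'joint_pos': array([0.979, 0.049, 0.098, 1.622, 0.   , 1.443]), 'qd': array([-0.   , -0.001,  0.002,  0.001,  0.   , -0.001]), 'joint_efforts': array([-1.0000e-03, -3.3879e+01,  3.2001e+01,  2.1000e-02, -0.0000e+00,
        0.0000e+00]), 'tcp_pos': array([0.235, 0.469, 0.252]), 'tcp_rot': array([-7.220e-01, -3.057e+00,  3.000e-03]), 'ft_force': array([ 0.08 ,  0.608, -0.558]), 'torque': array([-0.001,  0.064,  0.001]), 'grip_force': np.float64(0.0), 'gripper_width': np.float64(0.085)}
top [[395.0, 0.0, 312.0], [0.0, 395.0, 203.2], [0.0, 0.0, 1.0]] [[0.008, -0.996, 0.092, 0.406], [-1.0, -0.009, -0.01, -0.05], [0.011, -0.092, -0.996, 1.161], [0.0, 0.0, 0.0, 1.0]]
side [[386.8, 0.0, 324.7], [0.0, 386.8, 205.2], [0.0, 0.0, 1.0]] [[0.959, -0.164, 0.231, 0.256], [-0.283, -0.516, 0.808, -0.855], [-0.014, -0.841, -0.542, 0.629], [0.0, 0.0, 0.0, 1.0]]
```

View pics/top0.png

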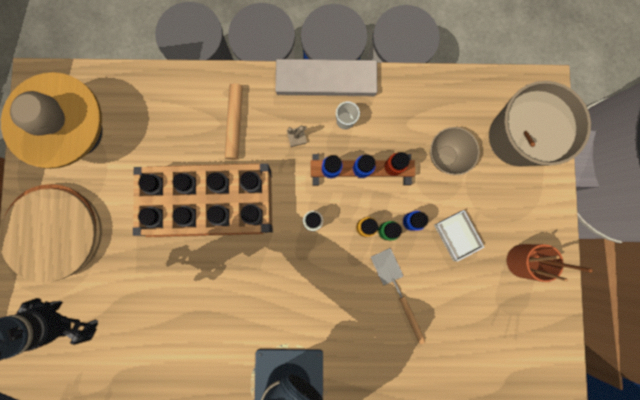

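View pics/side0.png

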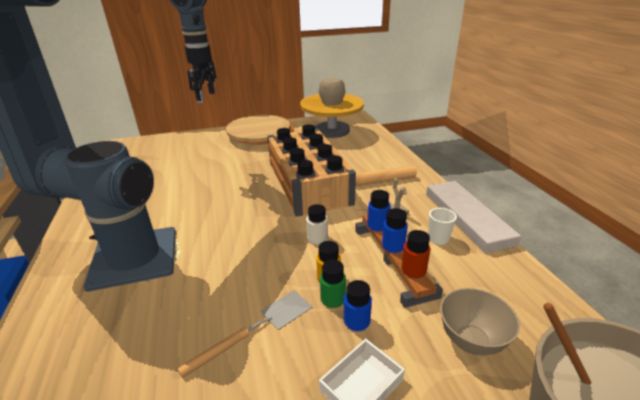

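The top view shows the crate lids in two rows at v≈183 and 215 (u 150–252), with the ledge jars at (332,166) blue, (364,166) blue and (400,163) rust. The stock is white (313,220), ochre (368,227), green (391,230) and blue (415,220), and there is no pink. The side view agrees.

```bash
cat > h.py <<'E'
from workcell import bot
import cv2,numpy as np
from scipy.spatial.transform import Rotation as R
def ray(n,uv,z,p=None):
    p=p or bot.camera_params(n);K=np.array(p["K"]);T=np.array(p["world_from_camera"])
    d=T[:3,:3]@np.linalg.solve(K,[uv[0],uv[1],1.]);o=T[:3,3]
    return (o+d*(z-o[2])/d[2])[:2]
def lids(img,box,th=45,amin=60):
    x0,y0,x1,y1=box;k=4
    g=cv2.resize(img[y0:y1,x0:x1].max(2),None,fx=k,fy=k,interpolation=cv2.INTER_CUBIC)
    n,_,st,c=cv2.connectedComponentsWithStats((g<th).astype(np.uint8))
    return [(np.round((c[i]+.5)/k-.5+[x0,y0],1).tolist(),(st[i][2:]/k).tolist()) for i in range(1,n) if st[i][4]>amin*16]
def go(x,y,z,a=None):
    "print move in tool units to TCP x,y,z with tool-y axis at world angle a (deg, mod 180)"
    s=bot.read_state();M=R.from_rotvec(s["tcp_rot"]).as_matrix()
    d=M.T@(np.array([x,y,z])-s["tcp_pos"])/.03
    w=0
    if a is not None:
        cur=np.degrees(np.arctan2(M[1,1],M[0,1]));w=-((a-cur+90)%180-90)
    print("move",np.round(d,2).tolist(),"yaw",round(np.radians(w),3))
def st():
    s=bot.read_state();M=R.from_rotvec(s["tcp_rot"]).as_matrix()
    print(round(float(s["time"]),2),np.round(s["tcp_pos"],4),"yang",round(np.degrees(np.arctan2(M[1,1],M[0,1])),1),"axis",np.round(M[:,2],3),"F",np.round(s["ft_force"],1),"w",round(float(s["gripper_width"]),4),"gf",round(float(s["grip_force"]),1),"j6",round(float(s["joint_pos"][5]),2))
E
python3 - <<'E'
from h import *
print(bot.finger_overhang);st()
im=bot.get_image("top")
for nm,box,z in(("crate",(138,168,268,232),.127),("ledge",(318,148,415,180),.125),("stock",(300,205,432,245),.08)):
    print(nm)
    for c,w in lids(im,box): print(c,w,np.round(ray("top",c,z),4))
E
```

```text
0.022
0.1 [0.2346 0.4691 0.2522] yang 63.4 axis [-0.001 -0.002 -1.   ] F [ 0.1  0.1 -0.3] w 0.0855 gf 0.0 j6 1.44
crate
[249.4, 180.1] [19.0, 17.25, 1006.25] [0.5611 0.1051]
[216.0, 181.0] [19.0, 17.25, 1048.0] [0.5579 0.193 ]
[182.9, 181.8] [21.75, 17.5, 1105.25] [0.5549 0.2798]
[149.1, 182.6] [20.5, 18.0, 1152.25] [0.5519 0.3683]
[249.9, 213.7] [19.25, 18.0, 1070.75] [0.4723 0.1018]
[216.3, 214.2] [19.75, 17.0, 1051.0] [0.4702 0.1895]
[182.6, 215.2] [19.5, 17.0, 1093.25] [0.4668 0.2773]
[148.9, 216.1] [20.5, 17.0, 1142.75] [0.4637 0.3648]
ledge
[400.1, 160.6] [17.75, 16.5, 882.25] [ 0.6178 -0.2948]
[366.1, 163.0] [16.25, 16.25, 812.25] [ 0.6104 -0.2039]
[332.5, 163.5] [16.0, 16.25, 786.0] [ 0.6081 -0.1144]
stock
[418.7, 219.7] [17.0, 15.0, 782.75] [ 0.4628 -0.3546]
[312.9, 219.7] [14.0, 14.25, 612.75] [ 0.4603 -0.0639]
[369.6, 226.2] [18.5, 14.25, 720.0] [ 0.4438 -0.2194]
[392.4, 229.9] [16.75, 15.25, 797.0] [ 0.4342 -0.2819]
```

Run:
```python
from h import *
P=np.array([[.4637,.3648],[.4668,.2773],[.4702,.1895],[.4723,.1018],[.5519,.3683],[.5549,.2798],[.5579,.193],[.5611,.1051]])
L=np.array([[i*.088-.044,(1.5-j)*.088] for i in(0,1) for j in range(4)])
c=P.mean(0);U,_,Vt=np.linalg.svd((L).T@(P-c));Rm=(U@Vt).T
print(c,np.degrees(np.arctan2(Rm[1,0],Rm[0,0])),np.round(L@Rm.T+c,4).tolist(),np.round((L@Rm.T+c-P)*1e3,1).tolist())
Q=L@Rm.T+c
go(Q[0][0],Q[0][1],.185,np.degrees(np.arctan2(Rm[1,0],Rm[0,0])))
```

```text
[0.51235 0.23495] 1.974371796994268 [[0.4638, 0.3654], [0.4669, 0.2774], [0.4699, 0.1895], [0.4729, 0.1015], [0.5518, 0.3684], [0.5548, 0.2804], [0.5578, 0.1925], [0.5609, 0.1045]] [[0.1, 0.6], [0.1, 0.1], [-0.3, -0.0], [0.6, -0.3], [-0.1, 0.1], [-0.1, 0.6], [-0.1, -0.5], [-0.2, -0.6]]
move [-8.38, 0.33, 2.24] yaw 1.073
```

```bash
python3 -m inch '[[-8.38,0.33,1.5,1.073,1],[-8.38,0.33,1.5,1.073,1],[-8.38,0.33,1.5,1.073,1],[-8.38,0.33,1.5,1.073,1],[-8.38,0.33,1.5,1.073,1],[-8.38,0.33,1.5,1.073,1],[-8.38,0.33,2.24,1.073,1],[-8.38,0.33,2.24,1.073,1],[-8.38,0.33,2.24,1.073,1],[-8.38,0.33,2.24,1.073,1],[-8.38,0.33,2.24,1.073,1]]' 40
python3 - <<'E'
from h import *
st();go(.4638,.3654,.162,1.97);go(.4638,.3654,.158)
E
```

```text
time: 1.25
tcp_pos: [0.4642, 0.3666, 0.1874]
tcp_rot: [2.181, 2.261, 0.003]
ft_force: [0.2, 0.9, 0.2]
gripper_width: 0.0001
grip_force: 0.0
1.25 [0.4642 0.3666 0.1874] yang 2.1 axis [ 0.002  0.001 -1.   ] F [0.2 0.9 0.2] w 0.0001 gf 0.0 j6 2.09
move [-0.04, -0.02, 0.85] yaw 0.002
move [-0.04, -0.02, 0.98] yaw 0.0
```

```bash
python3 -m inch '[[-0.04,-0.02,0.6,0,1],[-0.04,-0.02,0.85,0,1],[-0.04,-0.02,0.98,0,1],[-0.04,-0.02,0.98,0,1],[-0.04,-0.02,0.98,0,1]]'; python3 -m inch '[[0,0,-0.6,0,1],[-2.93,0.1,-0.7,0,1],[-2.93,0.1,-0.4,0,1],[-2.93,0.1,-0.4,0,1],[-2.93,0.1,-0.1,0,1],[-2.93,0.1,0,0,1],[-2.93,0.1,0,0,1],[-2.93,0.1,0,0,1]]'
```

```text
time: 1.75
tcp_pos: [0.4635, 0.3648, 0.1573]
tcp_rot: [-2.183, -2.259, -0.0]
ft_force: [-1.6, -0.4, 0.3]
gripper_width: 0.0002
grip_force: 0.3
time: 2.55
tcp_pos: [0.4693, 0.2778, 0.1566]
tcp_rot: [-2.182, -2.26, 0.0]
ft_force: [0.3, 0.3, 0.4]
gripper_width: 0.0004
grip_force: 0.3
```

```bash
python3 -m inch '[[0,-0.08,0.15,0,1],[0,-0.08,0.3,0,1],[0,-0.08,0.3,0,1],[0,-0.08,0.3,0,1]]'; python3 -m inch '[[0,0,-1,0,1],[-2.93,0,-1,0,1],[-2.93,0,-1,0,1],[-2.93,0,-0.5,0,1],[-2.93,0,-0.2,0,1],[-2.93,0,-0.1,0,1],[-2.93,0,-0.1,0,1],[-2.93,0,-0.1,0,1]]'
```

```text
time: 2.95
tcp_pos: [0.4667, 0.277, 0.1474]
tcp_rot: [-2.182, -2.259, 0.001]
ft_force: [0.3, 0.2, 1.2]
gripper_width: -0.0001
grip_force: 0.4
time: 3.75
tcp_pos: [0.4726, 0.1874, 0.1638]
tcp_rot: [2.176, 2.249, 0.01]
ft_force: [-13.6, -12.0, 47.5]
gripper_width: 0.0001
grip_force: 23.6
```

```bash
python3 -m inch '[[0,0,-1.2,0,1],[0,0,-1.2,0,1],[0,0,-1.2,0,1]]'
python3 - <<'E'
from h import *
st();go(.4729,.1015,.160,1.97)
E
```

```text
time: 4.05
tcp_pos: [0.4706, 0.1897, 0.1871]
tcp_rot: [2.182, 2.259, 0.003]
ft_force: [0.7, -0.4, -0.7]
gripper_width: -0.0001
grip_force: 0.0
4.05 [0.4706 0.1897 0.1871] yang 2.0 axis [ 0.002  0.001 -1.   ] F [ 0.7 -0.4 -0.7] w -0.0001 gf 0.0 j6 1.79
move [-2.94, -0.02, 0.9] yaw 0.0
```

```bash
python3 -m inch '[[-1.5,0,0,0,1],[-2.94,0,0,0,1],[-2.94,0,0.4,0,1],[-2.94,0,0.8,0,1],[-2.94,0,0.9,0,1],[-2.94,0,0.9,0,1]]'; python3 -m inch '[[0,0,-0.9,0,1],[0,2.93,-0.9,0,1],[0,2.93,-0.9,0,1],[0,2.93,-0.3,0,1],[0,2.93,0,0,1],[0,2.93,0,0,1]]'
```

```text
time: 4.65
tcp_pos: [0.4717, 0.1018, 0.1576]
tcp_rot: [-2.179, -2.259, 0.004]
ft_force: [-1.0, 0.5, 0.6]
gripper_width: -0.0001
grip_force: 0.3
time: 5.25
tcp_pos: [0.5595, 0.1048, 0.1578]
tcp_rot: [-2.18, -2.258, 0.004]
ft_force: [-0.1, 0.5, 0.8]
gripper_width: 0.0
grip_force: 0.3
```

```bash
python3 -m inch '[[0,0,-0.9,0,1],[2.93,0,-0.9,0,1],[2.93,0,-0.9,0,1],[2.93,0,-0.3,0,1],[2.93,0,0,0,1],[2.93,0,0,0,1]]'
```

```text
time: 5.85
tcp_pos: [0.5572, 0.1939, 0.1641]
tcp_rot: [-2.18, -2.26, -0.009]
ft_force: [-4.1, 3.8, 10.1]
gripper_width: 0.0001
grip_force: 5.1
```

Run:
```python
from h import *
st();go(.6178,-.2948,.25,1.97);go(.6178,-.2948,.132,1.97)
```

```text
5.85 [0.5572 0.1939 0.1641] yang 2.1 axis [ 0.003  0.005 -1.   ] F [-4.1  3.8 10.1] w 0.0001 gf 5.1 j6 1.75
move [-16.34, 1.44, -2.94] yaw 0.002
move [-16.36, 1.43, 1.0] yaw 0.002
```

```bash
python3 -m inch '[[0,0,-2.4,0,-0.65],[-4,0.3,-2.4,0,-0.65],[-16.34,1.44,-2.4,0,-0.65],[-16.34,1.44,-2.4,0,-0.65],[-16.34,1.44,-2.4,0,-0.65],[-16.34,1.44,-2.4,0,-0.65],[-16.34,1.44,-2.4,0,-0.65],[-16.34,1.44,-2.4,0,-0.65],[-16.34,1.44,-2.4,0,-0.65],[-16.34,1.44,-2.4,0,-0.65],[-16.34,1.44,-2.4,0,-0.65],[-16.34,1.44,-2.4,0,-0.65],[-16.34,1.44,-2.4,0,-0.65]]'
python3 - <<'E'
from h import *
st();go(.6178,-.2948,.132,1.97)
p=bot.camera_params("wrist");im=bot.get_image("wrist")
cv2.imwrite("pics/w1.png",im[:,:,::-1])
for c,w in lids(im,(0,0,640,400),45,1500):print(c,w,np.round(ray("wrist",c,.14,p),4))
E
```

```text
time: 7.15
tcp_pos: [0.6167, -0.2978, 0.2312]
tcp_rot: [-2.185, -2.254, 0.0]
ft_force: [0.2, 0.3, -1.2]
gripper_width: 0.0705
grip_force: 0.0
7.15 [ 0.6167 -0.2978  0.2312] yang 1.8 axis [-0.001  0.001 -1.   ] F [ 0.2  0.3 -1.2] w 0.0705 gf 0.0 j6 0.99
move [0.1, 0.04, 3.31] yaw -0.003
[112.2, 369.4] [163.0, 93.5, 21860.25] [ 0.4394 -0.4516]
[313.3, 372.3] [271.75, 86.25, 49248.25] [ 0.6171 -0.4489]
[535.1, 385.8] [82.5, 41.5, 6182.5] [ 0.8169 -0.4577]
```

View pics/w1.png

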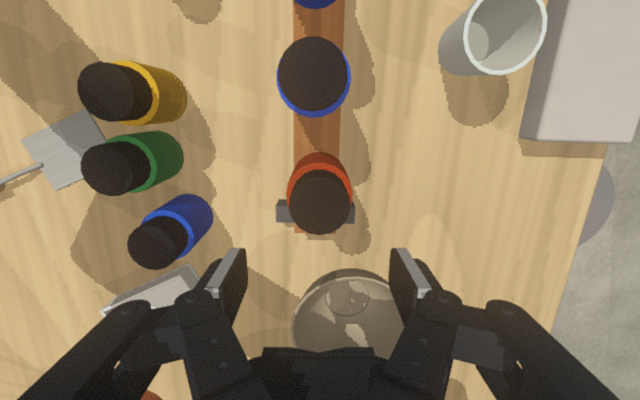

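The wrist view shows the rust lid at about (319,202), centred between the fingers, and the blue ledge lid at (313,75). The stock lids are at the left.

Run:
```python
from h import *
p=bot.camera_params("wrist")
for c in((319,202),(313,75)):print(np.round(ray("wrist",c,.14,p),4))
go(.6178,-.2948,.132)
im=cv2.imread("pics/w1.png")
for t in(60,75):
  for c,w in lids(im,(60,0,400,262),t,700):print(t,c,w,np.round(ray("wrist",c,.14,p),4),np.round(ray("wrist",c,.095,p),4))
```

```text
[ 0.6173 -0.2897]
[ 0.6104 -0.2031]
move [0.05, 0.03, 3.33] yaw 0.0
60 [114.7, 95.3] [74.0, 55.75, 11527.0] [ 0.4792 -0.2201] [ 0.4507 -0.2195]
60 [115.9, 167.1] [69.25, 54.25, 11307.25] [ 0.4722 -0.2686] [ 0.4422 -0.2783]
60 [157.8, 240.5] [59.5, 45.5, 8497.5] [ 0.4951 -0.3247] [ 0.47   -0.3463]
75 [312.8, 73.5] [67.75, 74.25, 15621.75] [ 0.6102 -0.2022] [ 0.6094 -0.1979]
75 [113.9, 92.1] [74.75, 59.0, 13732.25] [ 0.479  -0.2181] [ 0.4504 -0.2171]
75 [160.8, 153.2] [52.5, 55.0, 4614.75] [ 0.5053 -0.2576] [ 0.4823 -0.265 ]
75 [115.4, 167.3] [69.75, 55.0, 11783.25] [ 0.4719 -0.2688] [ 0.4418 -0.2785]
75 [319.5, 202.2] [61.5, 64.0, 11897.75] [ 0.6177 -0.2898] [ 0.6184 -0.304 ]
75 [157.7, 240.4] [60.0, 45.75, 8666.0] [ 0.4951 -0.3247] [ 0.4699 -0.3462]
```

```bash
python3 -m inch '[[0.11,0.03,1,0,-0.65],[0.11,0.03,2.5,0,-0.65],[0.11,0.03,3.33,0,-0.65],[0.11,0.03,3.33,0,-0.65],[0.11,0.03,3.33,0,-0.65],[0.11,0.03,3.33,0,0.3],[0.11,0.03,3.33,0,0.3],[0.11,0.03,3.33,0,0.3],[0.11,0.03,3.33,0,0.3],[0.11,0.03,3.33,0,0.3]]' 60; python3 -m inch '[[0,0,-1,0,0.3],[0,0,-2,0,0.3],[0,0,-3,0,0.3],[0,0,-4,0,0.3],[0,0,-4,0,0.3],[0,0,-4,0,0.3]]'
python3 - <<'E'
from h import *
st();cv2.imwrite("pics/w2.png",bot.get_image("wrist")[:,:,::-1])
go(.5609,.1045,.252,1.97)
E
```

```text
time: 8.2
tcp_pos: [0.6198, -0.2941, 0.1359]
tcp_rot: [2.18, 2.255, 0.002]
ft_force: [-1.6, 1.3, 6.7]
gripper_width: 0.0443
grip_force: 61.2
time: 8.8
tcp_pos: [0.6192, -0.2938, 0.252]
tcp_rot: [2.182, 2.258, 0.001]
ft_force: [-0.2, -0.6, -4.4]
gripper_width: 0.0443
grip_force: 62.5
8.8 [ 0.6192 -0.2938  0.252 ] yang 1.9 axis [ 0.002 -0.001 -1.   ] F [-0.2 -0.6 -4.4] w 0.0443 gf 62.5 j6 1.0
move [13.32, -1.47, -0.05] yaw -0.0
```

View pics/w2.png

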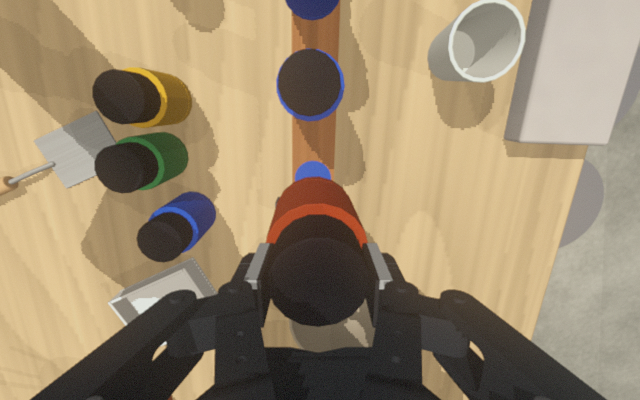

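```bash
python3 -m inch '[[13.32,-1.47,-0.1,0,0.3],[13.32,-1.47,-0.1,0,0.3],[13.32,-1.47,-0.1,0,0.3],[13.32,-1.47,-0.1,0,0.3],[13.32,-1.47,-0.1,0,0.3],[13.32,-1.47,-0.1,0,0.3],[13.32,-1.47,-0.1,0,0.3],[13.32,-1.47,-0.1,0,0.3],[13.32,-1.47,-0.1,0,0.3],[13.32,-1.47,-0.1,0,0.3],[13.32,-1.47,-0.1,0,0.3],[13.32,-1.47,-0.1,0,0.3]]'
python3 - <<'E'
from h import *
st();im=bot.get_image("wrist");cv2.imwrite("pics/w3.png",im[:,:,::-1])
go(.5609,.1045,.21,1.97)
for c,w in lids(im,(100,0,560,350),60,700):print(c,w,np.round(ray("wrist",c,.142),4),np.round(ray("wrist",c,.256),4))
E
```

```text
time: 10.05
tcp_pos: [0.5608, 0.103, 0.2536]
tcp_rot: [-2.185, -2.256, 0.003]
ft_force: [0.1, -0.2, -3.3]
gripper_width: 0.0441
grip_force: 61.8
10.05 [0.5608 0.103  0.2536] yang 1.8 axis [-0.002 -0.001 -1.   ] F [ 0.1 -0.2 -3.3] w 0.0441 gf 61.8 j6 1.6
move [0.05, -0.0, 1.47] yaw -0.003
[309.3, 299.6] [427.25, 134.5, 80611.5] [0.5559 0.0116] [0.5572 0.0925]
```

View pics/w3.png

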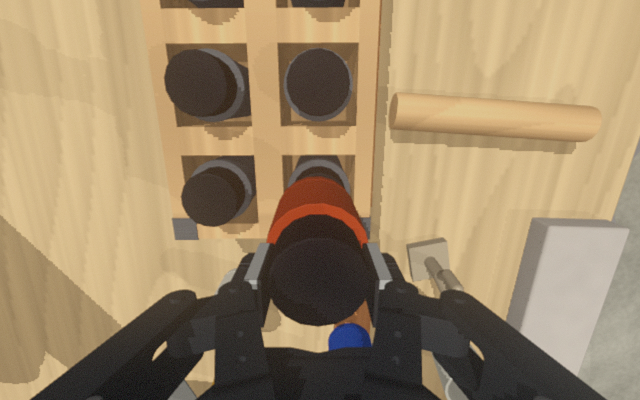

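The wrist view shows the rust jar held at lid (319,281) above cell 7. The cell 6 lid is at (318,84) and is already known to be rigid.

```bash
python3 - <<'E'
from h import *
for c,z in(((318,84),.142),((210,84),.142),((217,194),.142),((319,281),.257)):print(np.round(ray("wrist",c,z),4))
E
python3 -m inch '[[0.05,0,0.7,0,0.3],[0.05,0,1.4,0,0.3],[0.05,0,1.7,0,0.3],[0.05,0,1.9,0,0.3],[0.05,0,1.9,0,0.3]]'
```

```text
[0.5578 0.1922]
[0.4803 0.1897]
[0.4799 0.1074]
[0.5612 0.103 ]
time: 10.6
tcp_pos: [0.5605, 0.1052, 0.1972]
tcp_rot: [-2.184, -2.257, 0.002]
ft_force: [-0.7, 0.6, -2.0]
gripper_width: 0.0447
grip_force: 62.0
```

```bash
python3 -m inch '[[0,0,0.5,0,0.3],[0,0,1,0,0.3],[0,0,1.5,0,0.3],[0,0,1.8,0,0.3],[0,0,1.95,0,0.3],[0,0,2.03,0,0.3],[0,0,2.03,0,0.3]]'
```

```text
time: 11.3
tcp_pos: [0.5599, 0.1061, 0.1379]
tcp_rot: [-2.182, -2.258, 0.002]
ft_force: [-2.8, -0.9, 3.9]
gripper_width: 0.0443
grip_force: 62.5
```

```bash
python3 -m inch '[[0,0,0.07,0,0.3],[0,0,0.07,0,0.3]]'; python3 -m inch '[[0,0,0,0,-0.3],[0,0,0,0,-0.3],[0,0,0,0,-0.3],[0,0,-1,0,-0.3],[0,0,-2.5,0,-0.3],[0,0,-3,0,-0.3],[0,0,-3,0,-0.3]]'
python3 - <<'E'
from h import *
st();im=bot.get_image("wrist")
cv2.imwrite("pics/w4.png",im[:,:,::-1])
im=bot.get_image("top");cv2.imwrite("pics/t1.png",im[:,:,::-1])
for c,w in lids(im,(300,205,440,250)): print(c,w,np.round(ray("top",c,.08),4))
E
```

```text
time: 11.5
tcp_pos: [0.56, 0.1062, 0.1377]
tcp_rot: [-2.183, -2.259, 0.0]
ft_force: [-5.9, 0.3, 10.7]
gripper_width: 0.044
grip_force: 63.3
time: 12.2
tcp_pos: [0.563, 0.1061, 0.2285]
tcp_rot: [2.18, 2.255, 0.008]
ft_force: [0.6, 0.2, 0.3]
gripper_width: 0.0557
grip_force: 0.0
12.2 [0.563  0.1061 0.2285] yang 1.9 axis [ 0.007  0.001 -1.   ] F [0.6 0.2 0.3] w 0.0557 gf 0.0 j6 1.61
[418.5, 219.7] [17.0, 14.5, 766.5] [ 0.4628 -0.3541]
[312.8, 219.7] [13.75, 13.75, 586.5] [ 0.4603 -0.0637]
[369.2, 226.2] [17.25, 14.75, 724.75] [ 0.4438 -0.2183]
[392.2, 230.1] [17.0, 15.5, 833.0] [ 0.4337 -0.2813]
```

View pics/w4.png

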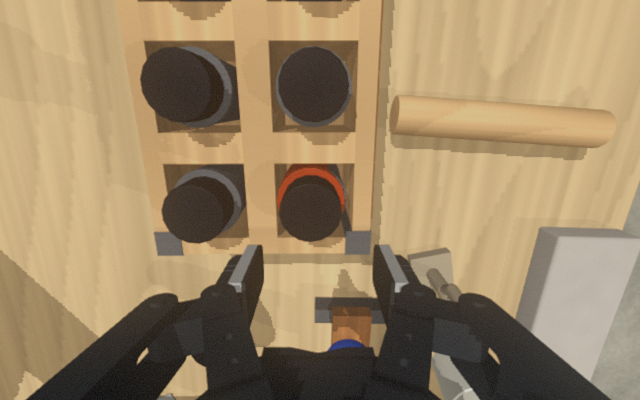

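The rust jar sits seated in cell 7 with its lid at (312,207) level with its neighbours. Next is the spare blue jar.

Run:
```python
from h import *
im=cv2.imread("pics/t1.png").astype(int);b,g,r=im[...,0],im[...,1],im[...,2]
m=((b>80)&(b>r+50)&(b>g+30)).astype(np.uint8)
n,_,s,c=cv2.connectedComponentsWithStats(m)
for i in range(1,n):
    if s[i][4]>10:print(s[i],c[i],np.round(ray("top",c[i],.045),4))
go(.4628,-.3543,.20,1.97);go(.4628,-.3543,.088,1.97)
```

```text
[322 159  20  18 115] [329.12173913 170.6173913 ] [ 0.603  -0.1097]
[354 158  20  19 104] [360.33653846 170.39423077] [ 0.6045 -0.1992]
[388 162  13  12 125] [393.792 167.552] [ 0.6138 -0.2953]
[407 211  15  20  95] [411.78947368 221.31578947] [ 0.4599 -0.3448]
move [-15.22, -3.79, 0.8] yaw -0.0
move [-15.22, -3.79, 4.54] yaw -0.0
```

```bash
python3 -m inch '[[-15.22,-3.79,0,0,-0.65],[-15.22,-3.79,0,0,-0.65],[-15.22,-3.79,0,0,-0.65],[-15.22,-3.79,0,0,-0.65],[-15.22,-3.79,0,0,-0.65],[-15.22,-3.79,0,0,-0.65],[-15.22,-3.79,0,0,-0.65],[-15.22,-3.79,0,0,-0.65],[-15.22,-3.79,0,0,-0.65],[-15.22,-3.79,0,0,-0.65],[-15.22,-3.79,0,0,-0.65],[-15.22,-3.79,1,0,-0.65],[-15.22,-3.79,1.6,0,-0.65],[-15.22,-3.79,1.6,0,-0.65],[-15.22,-3.79,1.6,0,-0.65]]'
python3 - <<'E'
from h import *
st();p=bot.camera_params("wrist");im=bot.get_image("wrist")
cv2.imwrite("pics/w5.png",im[:,:,::-1])
for c,w in lids(im,(230,100,400,260),75,700):print(c,w,np.round(ray("wrist",c,.095,p),4))
go(.4628,-.3543,.088,1.97)
E
```

```text
time: 13.8
tcp_pos: [0.4624, -0.3526, 0.1754]
tcp_rot: [-2.18, -2.258, -0.0]
ft_force: [-0.2, 0.3, 0.8]
gripper_width: 0.0703
grip_force: 0.0
13.8 [ 0.4624 -0.3526  0.1754] yang 2.0 axis [-0.002  0.003 -1.   ] F [-0.2  0.3  0.8] w 0.0703 gf 0.0 j6 0.77
[278.4, 120.3] [71.0, 48.0, 11157.5] [ 0.4343 -0.2879]
[318.4, 214.2] [62.75, 67.25, 13151.25] [ 0.4623 -0.351 ]
move [-0.03, -0.01, 2.96] yaw 0.001
```

Wrist and top agree to within 3 mm, so I grasp at y≈-.353.

```bash
python3 -m inch '[[0,0,1.5,0,-0.65],[0,0,2.6,0,-0.65],[0,0,2.9,0,-0.65],[0,0,2.9,0,-0.65],[0,0,2.9,0,0.3],[0,0,2.9,0,0.3],[0,0,2.9,0,0.3],[0,0,2.9,0,0.3],[0,0,2.9,0,0.3]]'; python3 -m inch '[[0,0,-1,0,0.3],[0,0,-2.5,0,0.3],[0,0,-4,0,0.3],[0,0,-5.2,0,0.3],[0,0,-5.2,0,0.3],[0,0,-5.2,0,0.3]]'
python3 - <<'E'
from h import *
st();go(.6135,-.2945,.252,1.97)
im=bot.get_image("wrist")
print(np.round(ray("wrist",(319,281),bot.read_state()["tcp_pos"][2]+.004),4))
cv2.imwrite("pics/w6.png",im[:,:,::-1])
E
```

```text
time: 14.75
tcp_pos: [0.4641, -0.3557, 0.0932]
tcp_rot: [2.18, 2.255, -0.0]
ft_force: [-2.1, -0.2, 6.7]
gripper_width: 0.0439
grip_force: 61.3
time: 15.35
tcp_pos: [0.4633, -0.3546, 0.2465]
tcp_rot: [2.182, 2.257, 0.0]
ft_force: [-0.7, 0.9, -5.3]
gripper_width: 0.0445
grip_force: 62.7
15.35 [ 0.4633 -0.3546  0.2465] yang 1.9 axis [ 0.002 -0.001 -1.   ] F [-0.7  0.9 -5.3] w 0.0445 gf 62.7 j6 0.77
move [1.83, 5.07, -0.18] yaw -0.0
[ 0.4627 -0.3533]
```

```bash
python3 -m inch '[[1.83,5.07,-0.18,0,0.3],[1.83,5.07,-0.18,0,0.3],[1.83,5.07,-0.18,0,0.3],[1.83,5.07,-0.18,0,0.3],[1.83,5.07,-0.18,0,0.3],[1.83,5.07,-0.18,0,0.3],[1.83,5.07,1,0,0.3],[1.83,5.07,1.5,0,0.3],[1.83,5.07,1.5,0,0.3],[1.83,5.07,1.5,0,0.3]]'
python3 - <<'E'
from h import *
st();go(.6135,-.2945,.139,1.97);p=bot.camera_params("wrist")
im=bot.get_image("wrist");cv2.imwrite("pics/w7.png",im[:,:,::-1])
E
```

```text
time: 16.4
tcp_pos: [0.6114, -0.2948, 0.2006]
tcp_rot: [-2.184, -2.256, 0.001]
ft_force: [0.4, -0.2, -3.0]
gripper_width: 0.0442
grip_force: 63.5
16.4 [ 0.6114 -0.2948  0.2006] yang 1.9 axis [-0.002  0.001 -1.   ] F [ 0.4 -0.2 -3. ] w 0.0442 gf 63.5 j6 0.99
move [0.01, 0.07, 2.05] yaw -0.002
```

View pics/w7.png

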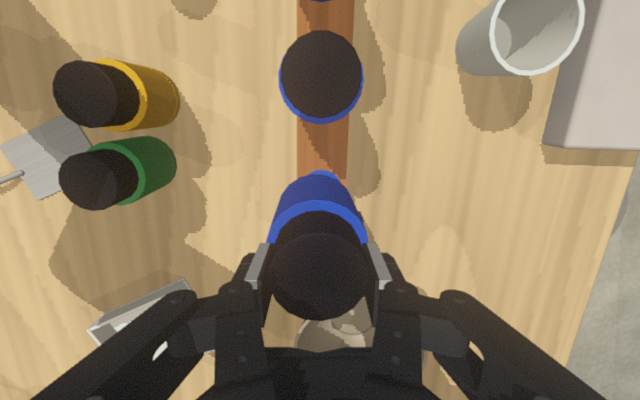

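The blue jar hangs over the ledge's empty place with its lid at (319,277). The rail edges at v=165 are u≈299 and 348, and the disc is just visible at (321,173).

Run:
```python
from h import *
for c,z in(((323.5,165),.045),((324.5,15),.045),((320.5,76),.14),((319,277),.2025)):print(np.round(ray("wrist",c,z),4))
```

```text
[ 0.6167 -0.273 ]
[ 0.6128 -0.1507]
[ 0.6106 -0.2049]
[ 0.6125 -0.2946]
```

Run:
```python
from h import *
im=cv2.imread("pics/t1.png");hsv=cv2.cvtColor(im,cv2.COLOR_BGR2HSV)
for u in(346,347,378,380,382,405):
    print(u,[(v,tuple(map(int,im[v,u]))) for v in range(154,184,1)] if u==380 else '')
for u in(318,346,348,379,381,383,403,405):
    col=im[:,u].astype(int);m=np.where((col[150:190,2]-col[150:190,0]>45)&(col[150:190,1]<100)&(col[150:190,2]>80))[0]+150
    if len(m):print(u,m.min(),m.max(),np.round(ray("top",(u,(m.min()+m.max())/2),.045),4),np.round(ray("top",(u,m.min()-.5),.045),4),np.round(ray("top",(u,m.max()+.5),.045),4))
```

```text
346 
347 
378 
380 [(154, (82, 120, 149)), (155, (83, 119, 149)), (156, (83, 119, 147)), (157, (82, 120, 149)), (158, (84, 121, 151)), (159, (78, 112, 147)), (160, (61, 96, 137)), (161, (48, 80, 128)), (162, (46, 77, 126)), (163, (47, 79, 127)), (164, (44, 78, 127)), (165, (45, 78, 128)), (166, (43, 75, 123)), (167, (41, 71, 116)), (168, (41, 71, 117)), (169, (40, 71, 116)), (170, (44, 74, 119)), (171, (46, 77, 123)), (172, (41, 72, 120)), (173, (44, 73, 119)), (174, (44, 75, 118)), (175, (42, 71, 111)), (176, (54, 83, 116)), (177, (74, 110, 140)), (178, (84, 123, 155)), (179, (85, 126, 157)), (180, (88, 126, 156)), (181, (81, 117, 146)), (182, (81, 118, 145)), (183, (82, 122, 149))]
382 
405 
318 160 176 [ 0.6103 -0.0778] [ 0.635  -0.0777] [ 0.5857 -0.078 ]
346 160 175 [ 0.6125 -0.1581] [ 0.6358 -0.1581] [ 0.5894 -0.1581]
348 160 175 [ 0.6126 -0.1638] [ 0.6358 -0.1638] [ 0.5894 -0.1638]
379 160 176 [ 0.612  -0.2528] [ 0.6368 -0.253 ] [ 0.5874 -0.2526]
381 160 176 [ 0.6121 -0.2586] [ 0.6368 -0.2588] [ 0.5874 -0.2584]
383 160 176 [ 0.6121 -0.2643] [ 0.6369 -0.2645] [ 0.5875 -0.2641]
403 154 185 [ 0.6084 -0.3218] [ 0.655  -0.3224] [ 0.5621 -0.3211]
405 160 176 [ 0.6128 -0.3276] [ 0.6375 -0.3279] [ 0.5881 -0.3272]
```

```bash
python3 -m inch '[[0.01,0.12,0.8,0,0.3],[0.01,0.12,1.5,0,0.3],[0.01,0.12,1.8,0,0.3],[0.01,0.12,2.0,0,0.3],[0.01,0.12,2.0,0,0.3],[0.01,0.12,2.0,0,0.3]]'
```

```text
time: 17.05
tcp_pos: [0.6171, -0.2943, 0.1424]
tcp_rot: [2.182, 2.257, 0.001]
ft_force: [-0.3, -0.6, -3.5]
gripper_width: 0.0443
grip_force: 63.7
```

```bash
python3 -m inch '[[0,-0.03,0.08,0,0.3],[0,-0.03,0.08,0,0.3],[0,-0.03,0.08,0,0.3]]';python3 -m inch '[[0,0,0.04,0,0.3],[0,0,0.06,0,0.3],[0,0,0.06,0,0.3]]'
```

```text
time: 17.35
tcp_pos: [0.6158, -0.2939, 0.1389]
tcp_rot: [2.183, 2.258, 0.0]
ft_force: [0.1, -0.1, -2.7]
gripper_width: 0.0442
grip_force: 63.7
time: 17.65
tcp_pos: [0.6159, -0.294, 0.1383]
tcp_rot: [2.182, 2.258, 0.0]
ft_force: [-1.2, -0.1, 3.5]
gripper_width: 0.0444
grip_force: 64.5
```

Contact. I release, rise, and look again.

```bash
python3 -m inch '[[0,0,-0.03,0,-0.1],[0,0,-0.03,0,-0.4],[0,0,-0.03,0,-0.5],[0,0,-0.03,0,-0.5],[0,0,-1,0,-0.5],[0,0,-2,0,-0.5],[0,0,-3,0,-0.5],[0,0,-3,0,-0.5],[0,0,-3,0,-0.5]]'
python3 - <<'E'
from h import *
st();p=bot.camera_params("wrist");im=bot.get_image("wrist")
cv2.imwrite("pics/w8.png",im[:,:,::-1])
for c,w in lids(im,(230,0,420,250),75,700):print(c,w,np.round(ray("wrist",c,.14,p),4))
im=bot.get_image("top")
for c,w in lids(im,(300,205,440,250)): print(c,w,np.round(ray("top",c,.08),4))
go(.434,-.2813,.21,-8)
E
```

```text
time: 18.55
tcp_pos: [0.6164, -0.2942, 0.2279]
tcp_rot: [2.181, 2.257, 0.001]
ft_force: [0.2, -0.2, -0.3]
gripper_width: 0.0643
grip_force: 0.0
18.55 [ 0.6164 -0.2942  0.2279] yang 1.9 axis [ 0.003 -0.002 -1.   ] F [ 0.2 -0.2 -0.3] w 0.0643 gf 0.0 j6 0.99
[312.4, 78.6] [69.25, 75.0, 16097.25] [ 0.6097 -0.2036]
[315.3, 206.0] [69.0, 65.5, 12557.75] [ 0.6143 -0.2895]
[312.8, 219.7] [13.75, 13.75, 588.5] [ 0.4603 -0.0637]
move [0.61, -6.03, 0.51] yaw 0.174
```

View pics/w8.png

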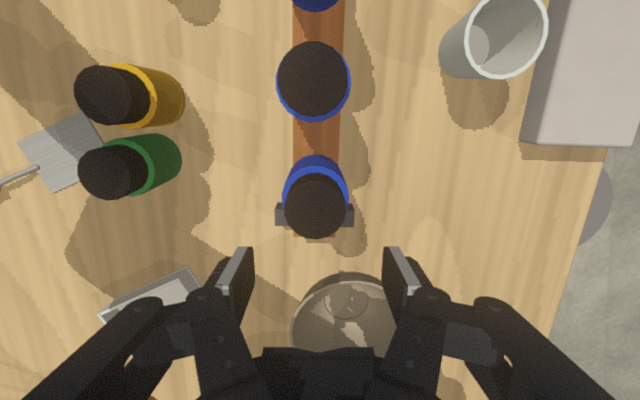

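The blue jar stands on its place with its lid at (315,206), in line with the other blue jars. Green is at (113,171) and ochre at (113,95), neither of them moved.

Run:
```python
from h import *
go(.434,-.2810,.18,1.97)
```

```text
move [0.62, -6.02, 1.51] yaw -0.0
```

```bash
python3 -m inch '[[0.2,-2,0,0,-0.65],[0.62,-6.02,0,0,-0.65],[0.62,-6.02,0,0,-0.65],[0.62,-6.02,0.8,0,-0.65],[0.62,-6.02,1.5,0,-0.65],[0.62,-6.02,1.5,0,-0.65],[0.62,-6.02,1.5,0,-0.65],[0.62,-6.02,1.5,0,-0.65]]'
python3 - <<'E'
from h import *
st();p=bot.camera_params("wrist");im=bot.get_image("wrist")
cv2.imwrite("pics/w9.png",im[:,:,::-1])
for c,w in lids(im,(220,40,420,265),75,700):print(c,w,np.round(ray("wrist",c,.095,p),4))
go(.434,-.281,.09,1.97)
E
```

```text
time: 19.45
tcp_pos: [0.4354, -0.2817, 0.1824]
tcp_rot: [2.182, 2.259, 0.0]
ft_force: [0.7, 0.3, -0.2]
gripper_width: 0.0704
grip_force: 0.0
19.45 [ 0.4354 -0.2817  0.1824] yang 2.0 axis [ 0.001 -0.001 -1.   ] F [ 0.7  0.3 -0.2] w 0.0704 gf 0.0 j6 0.83
[333.8, 122.7] [65.75, 68.25, 13664.75] [ 0.4436 -0.2179]
[315.7, 208.4] [61.25, 65.75, 12481.75] [ 0.4336 -0.2786]
move [0.04, -0.06, 3.09] yaw 0.0
```

```bash
python3 -m inch '[[0.06,-0.06,1.5,0,-0.65],[0.06,-0.06,2.6,0,-0.65],[0.06,-0.06,3.05,0,-0.65],[0.06,-0.06,3.05,0,-0.65],[0.06,-0.06,3.05,0,0.3],[0.06,-0.06,3.05,0,0.3],[0.06,-0.06,3.05,0,0.3],[0.06,-0.06,3.05,0,0.3],[0.06,-0.06,3.05,0,0.3]]'; python3 -m inch '[[0,0,-1,0,0.3],[0,0,-2.5,0,0.3],[0,0,-4,0,0.3],[0,0,-5.4,0,0.3],[0,0,-5.4,0,0.3],[0,0,-5.4,0,0.3]]'
python3 - <<'E'
from h import *
st();go(.4729,.1015,.252,1.97)
E
```

```text
time: 20.4
tcp_pos: [0.4342, -0.2811, 0.093]
tcp_rot: [2.18, 2.255, 0.0]
ft_force: [-0.8, -0.3, 6.4]
gripper_width: 0.0441
grip_force: 62.2
time: 21.0
tcp_pos: [0.4331, -0.28, 0.2528]
tcp_rot: [2.182, 2.257, 0.0]
ft_force: [-0.6, 0.0, -4.2]
gripper_width: 0.0441
grip_force: 62.7
21.0 [ 0.4331 -0.28    0.2528] yang 1.9 axis [ 0.002 -0.001 -1.   ] F [-0.6  0.  -4.2] w 0.0441 gf 62.7 j6 0.83
move [12.66, 1.76, 0.01] yaw -0.0
```

```bash
python3 -m inch '[[12.66,1.76,0,0,0.3],[12.66,1.76,0,0,0.3],[12.66,1.76,0,0,0.3],[12.66,1.76,0,0,0.3],[12.66,1.76,0,0,0.3],[12.66,1.76,0,0,0.3],[12.66,1.76,0,0,0.3],[12.66,1.76,0,0,0.3],[12.66,1.76,0,0,0.3],[12.66,1.76,0,0,0.3],[12.66,1.76,0.6,0,0.3],[12.66,1.76,0.6,0,0.3],[12.66,1.76,0.6,0,0.3]]'
python3 - <<'E'
from h import *
st();go(.4729,.1015,.198,1.97)
im=bot.get_image("wrist");cv2.imwrite("pics/w10.png",im[:,:,::-1])
E
```

```text
time: 22.3
tcp_pos: [0.4715, 0.1006, 0.2329]
tcp_rot: [-2.184, -2.255, 0.004]
ft_force: [-0.8, 0.1, -3.2]
gripper_width: 0.044
grip_force: 62.4
22.3 [0.4715 0.1006 0.2329] yang 1.8 axis [-0.003 -0.001 -1.   ] F [-0.8  0.1 -3.2] w 0.044 gf 62.4 j6 1.61
move [0.03, 0.05, 1.16] yaw -0.002
```

View pics/w10.png

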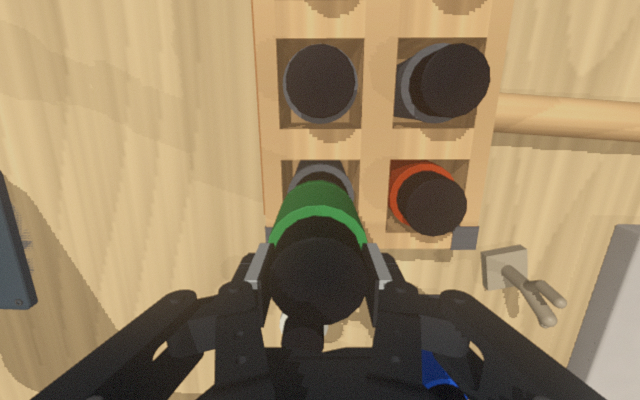

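Green is held upright (lid at (319,279)) over cell 3 at (321,190). Rust stays seated in cell 7 at (431,200).

```bash
python3 -m inch '[[0.03,0.03,0.6,0,0.3],[0.03,0.03,1,0,0.3],[0.03,0.03,1.2,0,0.3],[0.03,0.03,1.6,0,0.3],[0.03,0.03,2,0,0.3],[0.03,0.03,2.4,0,0.3],[0.03,0.03,2.8,0,0.3],[0.03,0.03,3,0,0.3],[0.03,0.03,3,0,0.3]]'
python3 - <<'E'
from h import *
st();go(.4729,.1015,.139,1.97)
E
```

```text
time: 23.25
tcp_pos: [0.4724, 0.1028, 0.1425]
tcp_rot: [-2.182, -2.257, 0.003]
ft_force: [0.0, -0.2, -1.4]
gripper_width: 0.0441
grip_force: 62.6
23.25 [0.4724 0.1028 0.1425] yang 2.0 axis [-0.003  0.    -1.   ] F [ 0.  -0.2 -1.4] w 0.0441 gf 62.6 j6 1.61
move [-0.04, 0.02, 0.12] yaw -0.0
```

```bash
python3 -m inch '[[0,0,0.1,0,0.3],[0,0,0.18,0,0.3],[0,0,0.22,0,0.3],[0,0,0.22,0,0.3]]'; python3 -m inch '[[0,0,0,0,-0.3],[0,0,0,0,-0.3],[0,0,0,0,-0.3],[0,0,-1,0,-0.3],[0,0,-2.5,0,-0.3],[0,0,-3,0,-0.3],[0,0,-3,0,-0.3]]'
python3 - <<'E'
from h import *
st();im=bot.get_image("wrist")
cv2.imwrite("pics/w11.png",im[:,:,::-1])
im=bot.get_image("top");cv2.imwrite("pics/t3.png",im[:,:,::-1])
for c,w in lids(im,(300,205,440,250)): print(c,w,np.round(ray("top",c,.08),4))
go(.4438,-.2185,.18,1.97)
E
```

```text
time: 23.65
tcp_pos: [0.4732, 0.1025, 0.14]
tcp_rot: [2.183, 2.258, 0.0]
ft_force: [-4.3, -1.5, 7.3]
gripper_width: 0.0444
grip_force: 63.6
time: 24.35
tcp_pos: [0.4755, 0.1029, 0.231]
tcp_rot: [2.18, 2.256, 0.008]
ft_force: [1.0, 0.8, -0.4]
gripper_width: 0.0556
grip_force: 0.0
24.35 [0.4755 0.1029 0.231 ] yang 1.9 axis [ 0.007  0.001 -1.   ] F [ 1.   0.8 -0.4] w 0.0556 gf 0.0 j6 1.61
[312.8, 219.7] [13.75, 13.75, 598.25] [ 0.4603 -0.0637]
[369.1, 226.2] [15.25, 14.75, 706.5] [ 0.4438 -0.218 ]
move [-10.67, -1.35, 1.57] yaw -0.0
```

View pics/w11.png

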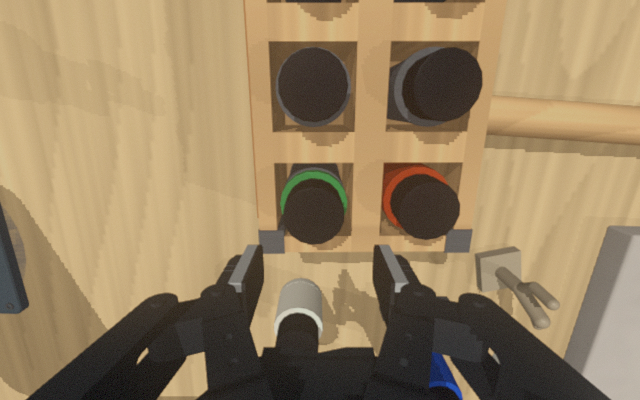

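Green is seated in cell 3 at (313,210), level with rust at (422,207). Ochre has not moved, so I go for it next.

```bash
python3 -m inch '[[-10.67,-1.35,0,0,-0.65],[-10.67,-1.35,0,0,-0.65],[-10.67,-1.35,0,0,-0.65],[-10.67,-1.35,0,0,-0.65],[-10.67,-1.35,0,0,-0.65],[-10.67,-1.35,0,0,-0.65],[-10.67,-1.35,0,0,-0.65],[-10.67,-1.35,0.8,0,-0.65],[-10.67,-1.35,1.6,0,-0.65],[-10.67,-1.35,1.6,0,-0.65],[-10.67,-1.35,1.6,0,-0.65],[-10.67,-1.35,1.6,0,-0.65]]'
python3 - <<'E'
from h import *
st();p=bot.camera_params("wrist");im=bot.get_image("wrist")
for c,w in lids(im,(220,40,420,265),75,700):print(c,w,np.round(ray("wrist",c,.095,p),4))
go(.4438,-.2185,.091,1.97)
E
```

```text
time: 25.65
tcp_pos: [0.444, -0.2185, 0.18]
tcp_rot: [2.182, 2.259, 0.0]
ft_force: [0.4, -0.3, -0.6]
gripper_width: 0.0704
grip_force: 0.0
25.65 [ 0.444  -0.2185  0.18  ] yang 2.0 axis [ 0. -0. -1.] F [ 0.4 -0.3 -0.6] w 0.0704 gf 0.0 j6 0.94
[317.7, 208.6] [61.25, 66.0, 12504.75] [ 0.4436 -0.2146]
move [0.01, -0.02, 2.99] yaw 0.0
```

```bash
python3 -m inch '[[0.05,-0.02,1.5,0,-0.65],[0.05,-0.02,2.5,0,-0.65],[0.05,-0.02,2.97,0,-0.65],[0.05,-0.02,2.97,0,-0.65],[0.05,-0.02,2.97,0,0.3],[0.05,-0.02,2.97,0,0.3],[0.05,-0.02,2.97,0,0.3],[0.05,-0.02,2.97,0,0.3],[0.05,-0.02,2.97,0,0.3]]'; python3 -m inch '[[0,0,-1,0,0.3],[0,0,-2.5,0,0.3],[0,0,-4,0,0.3],[0,0,-5.4,0,0.3],[0,0,-5.4,0,0.3],[0,0,-5.4,0,0.3]]'
python3 - <<'E'
from h import *
st();go(.4669,.2774,.252,1.97)
E
```

```text
time: 26.6
tcp_pos: [0.4446, -0.2183, 0.0932]
tcp_rot: [2.18, 2.255, 0.001]
ft_force: [-1.5, -0.4, 6.6]
gripper_width: 0.0444
grip_force: 62.0
time: 27.2
tcp_pos: [0.4437, -0.2175, 0.2533]
tcp_rot: [2.182, 2.257, 0.001]
ft_force: [0.0, -0.4, -4.2]
gripper_width: 0.0443
grip_force: 62.9
27.2 [ 0.4437 -0.2175  0.2533] yang 1.9 axis [ 0.002 -0.001 -1.   ] F [ 0.  -0.4 -4.2] w 0.0443 gf 62.9 j6 0.95
move [16.46, 1.33, 0.02] yaw -0.0
```

```bash
python3 -m inch '[[16.46,1.33,0,0,0.3],[16.46,1.33,0,0,0.3],[16.46,1.33,0,0,0.3],[16.46,1.33,0,0,0.3],[16.46,1.33,0,0,0.3],[16.46,1.33,0,0,0.3],[16.46,1.33,0,0,0.3],[16.46,1.33,0,0,0.3],[16.46,1.33,0,0,0.3],[16.46,1.33,0,0,0.3],[16.46,1.33,0,0,0.3],[16.46,1.33,0,0,0.3],[16.46,1.33,0.6,0,0.3],[16.46,1.33,0.6,0,0.3],[16.46,1.33,0.6,0,0.3]]'
python3 - <<'E'
from h import *
st();go(.4669,.2774,.198,1.97)
E
```

```text
time: 28.7
tcp_pos: [0.4654, 0.2762, 0.2331]
tcp_rot: [-2.184, -2.256, 0.005]
ft_force: [-0.6, -0.3, -2.9]
gripper_width: 0.044
grip_force: 62.7
28.7 [0.4654 0.2762 0.2331] yang 1.8 axis [-0.003 -0.002 -1.   ] F [-0.6 -0.3 -2.9] w 0.044 gf 62.7 j6 1.95
move [0.04, 0.05, 1.17] yaw -0.002
```

```bash
python3 -m inch '[[0.03,0.03,0.6,0,0.3],[0.03,0.03,1,0,0.3],[0.03,0.03,1.2,0,0.3],[0.03,0.03,1.6,0,0.3],[0.03,0.03,2,0,0.3],[0.03,0.03,2.4,0,0.3],[0.03,0.03,2.8,0,0.3],[0.03,0.03,3,0,0.3],[0.03,0.03,3.1,0,0.3],[0.03,0.03,3.1,0,0.3]]'
```

```text
time: 29.7
tcp_pos: [0.4665, 0.2786, 0.1411]
tcp_rot: [-2.183, -2.258, 0.002]
ft_force: [-0.6, 0.3, -2.4]
gripper_width: 0.0443
grip_force: 63.1
```

```bash
python3 -m inch '[[0,0,0.1,0,0.3],[0,0,0.12,0,0.3],[0,0,0.12,0,0.3]]'
```

```text
time: 30.0
tcp_pos: [0.467, 0.279, 0.1401]
tcp_rot: [-2.183, -2.259, -0.002]
ft_force: [-3.0, -1.2, 5.6]
gripper_width: 0.0442
grip_force: 63.7
```

Home at the same depth as green. I release and look.

```bash
python3 -m inch '[[0,0,0.03,0,0.3],[0,0,0,0,-0.3],[0,0,0,0,-0.3],[0,0,0,0,-0.3],[0,0,-1,0,-0.3],[0,0,-2.5,0,-0.3],[0,0,-3,0,-0.3],[0,0,-3,0,-0.3]]'
python3 - <<'E'
from h import *
st();im=bot.get_image("wrist")
cv2.imwrite("pics/w12.png",im[:,:,::-1])
im=bot.get_image("top");cv2.imwrite("pics/t4.png",im[:,:,::-1])
for c,w in lids(im,(290,195,440,250)): print(c,w,np.round(ray("top",c,.08),4))
E
```

```text
time: 30.8
tcp_pos: [0.469, 0.2795, 0.2316]
tcp_rot: [2.181, 2.257, 0.011]
ft_force: [0.9, 0.8, 0.0]
gripper_width: 0.0554
grip_force: 0.0
30.8 [0.469  0.2795 0.2316] yang 1.9 axis [ 0.007  0.003 -1.   ] F [0.9 0.8 0. ] w 0.0554 gf 0.0 j6 1.95
[312.9, 219.7] [13.75, 14.25, 608.5] [ 0.4603 -0.0639]
```

View pics/w12.png

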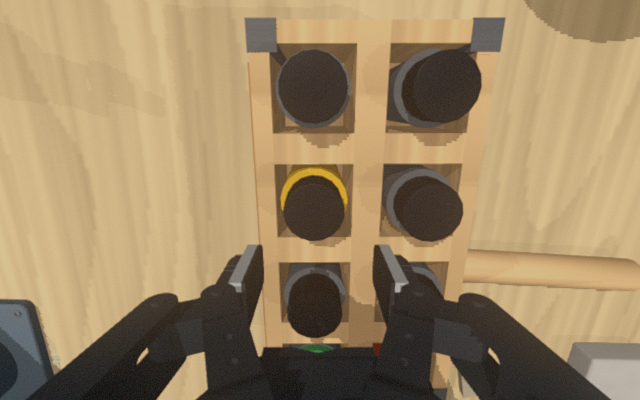

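Ochre is seated in cell 1 at (314,207). White is the last one, at (.4603,-.0638).

```bash
python3 - <<'E'
from h import *
go(.4603,-.0638,.18,1.97)
E
python3 -m inch '[[-11.44,0.1,0,0,-0.65],[-11.44,0.1,0,0,-0.65],[-11.44,0.1,0,0,-0.65],[-11.44,0.1,0,0,-0.65],[-11.44,0.1,0,0,-0.65],[-11.44,0.1,0,0,-0.65],[-11.44,0.1,0,0,-0.65],[-11.44,0.1,0.8,0,-0.65],[-11.44,0.1,1.6,0,-0.65],[-11.44,0.1,1.6,0,-0.65],[-11.44,0.1,1.6,0,-0.65]]'
python3 - <<'E'
from h import *
st();p=bot.camera_params("wrist");im=bot.get_image("wrist")
for c,w in lids(im,(220,40,420,265),75,700):print(c,w,np.round(ray("wrist",c,.095,p),4))
go(.4603,-.0638,.091,1.97)
E
```

```text
move [-11.4, -0.62, 1.57] yaw -0.0
time: 32.0
tcp_pos: [0.4803, -0.0638, 0.1778]
tcp_rot: [-2.18, -2.256, 0.003]
ft_force: [0.3, 0.3, 1.0]
gripper_width: 0.0707
grip_force: 0.0
32.0 [ 0.4803 -0.0638  0.1778] yang 2.0 axis [-0.004  0.001 -1.   ] F [0.3 0.3 1. ] w 0.0707 gf 0.0 j6 1.27
[291.1, 210.0] [62.0, 66.5, 12915.0] [ 0.4606 -0.0607]
move [0.02, -0.7, 2.94] yaw 0.0
```

```bash
python3 -m inch '[[0.05,-0.7,0,0,-0.65],[0.05,-0.7,1.2,0,-0.65],[0.05,-0.7,2.5,0,-0.65],[0.05,-0.7,2.9,0,-0.65],[0.05,-0.7,2.9,0,-0.65],[0.05,-0.7,2.9,0,0.3],[0.05,-0.7,2.9,0,0.3],[0.05,-0.7,2.9,0,0.3],[0.05,-0.7,2.9,0,0.3],[0.05,-0.7,2.9,0,0.3]]'; python3 -m inch '[[0,0,-1,0,0.3],[0,0,-2.5,0,0.3],[0,0,-4,0,0.3],[0,0,-5.4,0,0.3],[0,0,-5.4,0,0.3],[0,0,-5.4,0,0.3]]'
python3 - <<'E'
from h import *
st();go(.4638,.3654,.252,1.97)
E
```

```text
time: 33.05
tcp_pos: [0.4623, -0.064, 0.0957]
tcp_rot: [2.181, 2.256, 0.003]
ft_force: [-2.3, 0.1, 6.4]
gripper_width: 0.0443
grip_force: 61.0
time: 33.65
tcp_pos: [0.4617, -0.0637, 0.2561]
tcp_rot: [2.181, 2.257, 0.003]
ft_force: [0.5, -0.1, -3.9]
gripper_width: 0.0439
grip_force: 62.8
33.65 [ 0.4617 -0.0637  0.2561] yang 1.9 axis [ 0.003 -0.001 -1.   ] F [ 0.5 -0.1 -3.9] w 0.0439 gf 62.8 j6 1.26
move [14.29, 0.56, 0.13] yaw -0.0
```

```bash
python3 -m inch '[[14.29,0.56,0,0,0.3],[14.29,0.56,0,0,0.3],[14.29,0.56,0,0,0.3],[14.29,0.56,0,0,0.3],[14.29,0.56,0,0,0.3],[14.29,0.56,0,0,0.3],[14.29,0.56,0,0,0.3],[14.29,0.56,0,0,0.3],[14.29,0.56,0,0,0.3],[14.29,0.56,0,0,0.3],[14.29,0.56,0.6,0,0.3],[14.29,0.56,0.6,0,0.3],[14.29,0.56,0.6,0,0.3]]'
python3 - <<'E'
from h import *
st();go(.4638,.3654,.141,1.97)
E
```

```text
time: 34.95
tcp_pos: [0.4619, 0.3643, 0.2346]
tcp_rot: [-2.183, -2.257, 0.008]
ft_force: [-0.9, -0.1, -2.5]
gripper_width: 0.0441
grip_force: 62.6
34.95 [0.4619 0.3643 0.2346] yang 1.9 axis [-0.004 -0.003 -1.   ] F [-0.9 -0.1 -2.5] w 0.0441 gf 62.6 j6 2.09
move [0.04, 0.08, 3.12] yaw -0.001
```

```bash
python3 -m inch '[[0.03,0.05,0.6,0,0.3],[0.03,0.05,1,0,0.3],[0.03,0.05,1.2,0,0.3],[0.03,0.05,1.6,0,0.3],[0.03,0.05,2,0,0.3],[0.03,0.05,2.4,0,0.3],[0.03,0.05,2.8,0,0.3],[0.03,0.05,3,0,0.3],[0.03,0.05,3.08,0,0.3],[0.03,0.05,3.08,0,0.3]]'
```

```text
time: 35.95
tcp_pos: [0.4639, 0.3664, 0.144]
tcp_rot: [-2.183, -2.259, 0.002]
ft_force: [-0.4, -0.7, -2.0]
gripper_width: 0.0442
grip_force: 62.6
```

```bash
python3 -m inch '[[0,0,0.08,0,0.3],[0,0,0.1,0,0.3],[0,0,0.1,0,0.3]]'
```

```text
time: 36.25
tcp_pos: [0.4644, 0.3668, 0.1429]
tcp_rot: [-2.183, -2.259, -0.002]
ft_force: [-2.5, -1.1, 5.0]
gripper_width: 0.0439
grip_force: 63.3
```

```bash
python3 -m inch '[[0,0,0.03,0,0.3],[0,0,0,0,-0.3],[0,0,0,0,-0.3],[0,0,0,0,-0.3],[0,0,-1,0,-0.3],[0,0,-2.5,0,-0.3],[0,0,-4,0,-0.3],[0,-3,-5,0,-0.3],[0,-5,-5,0,-0.3],[0,-5,-5,0,-0.3],[0,-5,-5,0,-0.3],[0,-5,-5,0,-0.3],[0,-5,-5,0,-0.3]]'
python3 - <<'E'
from h import *
st()
t=bot.get_image("top")[:,:,::-1];s=bot.get_image("side")[:,:,::-1]
cv2.imwrite("pics/end.png",cv2.resize(s[90:320,240:480],None,fx=2.5,fy=2.5))
cv2.imwrite("pics/endt.png",cv2.resize(t[90:280,120:440],None,fx=2.5,fy=2.5))
E
```

```text
time: 37.55
tcp_pos: [0.3154, 0.3616, 0.291]
tcp_rot: [2.183, 2.258, 0.001]
ft_force: [0.2, -0.7, -0.6]
gripper_width: 0.0556
grip_force: 0.0
37.55 [0.3154 0.3616 0.291 ] yang 1.9 axis [ 0.001 -0.    -1.   ] F [ 0.2 -0.7 -0.6] w 0.0556 gf 0.0 j6 2.25
```

View pics/end.png

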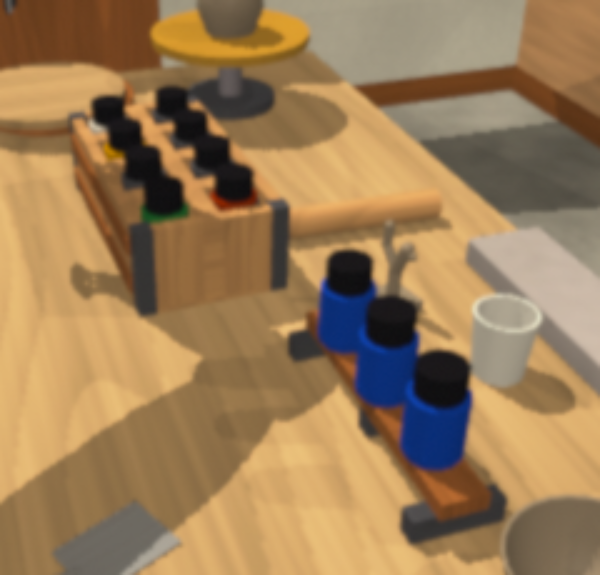

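View pics/endt.png

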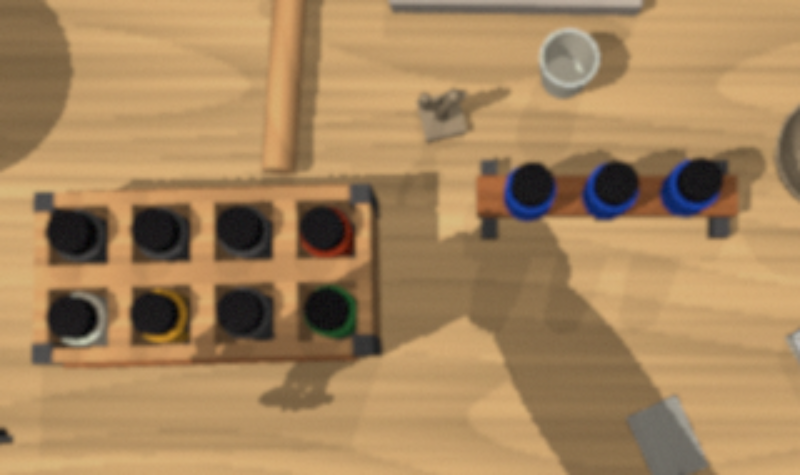

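The three blue jars stand upright on the ledge at (530,190), (612,190) and (693,187). White, ochre, green and rust are in their cells with lids level with the packed ones, and nothing else has moved.

```bash
python3 -c "
from workcell import bot
print(bot.job_done())"
```

```text
the job is handed in; nothing more can be done
None
```

Job handed in at about 38 s of robot time: three blue jars stand upright on the ledge, and the rust-brown, green, ochre and white jars (there was no pink) are each pressed home in their own crate cell; the hand-in call gave no verdict.

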